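# Fit a gas-purifier cartridge and open its toggle valve

### The job

Take the tall fresh purifier cartridge from the storage block, put it into the empty port of the gas manifold and press it down gently until it sits fully home on the stop in the port. Then let go and, with a gentle fingertip push on its lever, flip the toggle valve of that same port over to its open side. Leave the other cartridge and its open valve as they are, and do not push the other things on the bench about.

Things in the scene. Friction and masses are not known exactly. Their poses are not given: they have to be found in the camera images.
- cartridge: The tall purifier cartridge, upright, 126 mm high, about 220 g. Origin at the centre of its underside, z up its axis. From below: metal spigot 24 mm in diameter, 46 mm long (foot chamfered over 4 mm to 18 mm); body 40 mm in diameter from 46 mm up; black knurled cap, also 40 mm, from 104 to 126 mm. Grip body or cap from above. It starts with its spigot in a hole of the storage block.
- storage: Fixed grey storage block, 90 (x) x 170 (y) x 40 mm; origin at the centre of its underside. Two round holes 27 mm wide and 34 mm deep at y = -45 and +45 mm: one holds the tall cartridge, the other the short trap.
- station_empty: Manifold station with the empty port: fixed aluminium block 90 (x) x 150 (y) x 42 mm on an 8 mm plate, origin at the centre of its underside. Port 40 mm to -y, toggle valve 40 mm to +y of it. A gauge stands 25 mm out of its -x face. The other station, alike, is 155 mm beside it to +y or -y: its fitted cartridge rises 98 mm above the block, its lever lies over to the open side.
- port (a point): Centre of the empty port's mouth, at the block's top (50 mm above the bench). Bore 25.5 mm, vertical. A poppet (brass disc) stands 12 to 28 mm down in it; the spigot drives it 8 mm farther, against an even drag of 6 to 7 N, to a firm stop (a seal that gives 1 mm at 25 N) 20 to 36 mm down (it varies, is not measured, must be felt). The cartridge's body stays clear of the block. Over 25 N of pressing spoils the seal.
- port_seat (a joint): How far the poppet in the empty port is pushed down, m: 0 at the start (up), 0.008 on its stop (fully home). It stays where it is pushed; the weight of the cartridge does not move it.
- valve_body: Toggle valve of the empty port, a fixed fitting on the station; origin at the centre of its underside, on the block's top; its yaw differs from the station's. The lever's pivot is 26 mm above the origin, axis along y. Shut, the lever leans 20 degrees from upright to this body's -x; open, 60 degrees to its +x. To open, push the lever to +x. More than 20 N on valve or lever bends it.
- valve_lever_tip (a point): End of the lever's black grip, on its axis, 48 mm from the pivot. The grip is 12 mm in diameter and takes the outer 26 mm; below it a rod of 8 mm. Moves with the lever.
- valve_lever (a joint): Lever angle, rad: 0 shut, 1.40 open, each a firm stop. Over-centre: up to 0.95 it springs back to shut, beyond that it goes over to open by itself. It takes about 0.25 N m (8 N pushed 30 mm above the pivot, 12 N at 20 mm) up to about 0.4, then less, falling to nothing at 0.95.
- full_lever (a joint): Lever of the other station's valve, rad: 0 open (as it starts and must stay), -1.40 shut.
- short_trap: Short steel trap in the other hole of the storage block, 44 mm in diameter, 83 mm high with a small brass top; not to be used.
- wrench: Wrench, 150 mm, lying in front of the manifold (between it and the robot); origin at its middle.
- plug: White dust plug, 32 mm flange and 28 mm high, on the bench in front.
- bottle: Amber bottle, 56 mm in diameter, 130 mm high, standing behind the manifold.
- jar: White jar, 56 mm in diameter, 60 mm high, at the back.
- screwdriver: Screwdriver, 170 mm, lying at the side beyond the storage block.
- beaker: Glass beaker, 64 mm in diameter, 80 mm high, standing at the right side.
Mind the look-alikes: they are no part of the job. Leave any purple look-alike of the cartridge alone.

How it is judged:
On the way, in this order (a step that is already met when the one before it is completed fails the run):
1. the cartridge stands fully home in the empty port (poppet pushed down more than 7 of its 8 mm), with the valve still shut (value of joint port_seat above 0.007 m and horizontal distance between cartridge and port below 0.003 m and angle between cartridge's own z axis and vertical below 0.1 rad and value of joint valve_lever below 0.3 rad), for 0.3 s.
2. the toggle lever of that port is over on its open side (value of joint valve_lever above 1.2 rad), for 0.2 s.
At the end, for the whole second after the job is handed in: The cartridge stands upright in the formerly empty port (within 3 mm of its axis, less than 0.1 rad off vertical), at rest and released, the poppet still down by more than 7 of 8 mm; that port's lever rests on its open side (beyond 1.2 rad); the other valve is still open (value of joint port_seat above 0.007 m and horizontal distance between cartridge and port below 0.003 m and angle between cartridge's own z axis and vertical below 0.1 rad and value of joint valve_lever above 1.2 rad and value of joint full_lever above -0.15 rad and linear speed of cartridge below 0.02 m/s); the robot touches nothing.
It fails at once if the cartridge is pressed on the station with more than 25 N (contact force between cartridge and station_empty above 25 N).
It fails at once if the toggle valve or its lever is pushed with more than 20 N (contact force between anything else and valve_body above 20 N).
It fails at once if the valve is opened before the cartridge is home (value of joint valve_lever above 0.95 rad and value of joint port_seat below 0.007 m).
It fails at once if the other station's valve is moved from its open stop (value of joint full_lever below -0.15 rad).
It fails at once if another thing on the bench is pushed more than 30 mm from its place, or the short trap, bottle or beaker tipped (distance of any of short_trap, wrench, plug, bottle, jar, screwdriver, beaker from where it was at the start of the episode above 0.03 m or angle between any of short_trap, bottle, beaker's own z axis and vertical above 0.4 rad).
It also fails if it takes over 54 s, if anything falls off the work surface, if the arm or the gripper's body presses on something with over 40 N, if the wrist force passes 120 N, or if a joint passes its speed limit or range.

### The arm

A 6-joint arm with a two-finger parallel gripper is mounted at the origin on the work surface. World frame = base frame: x ahead of the robot, y to its left, z up, the work surface at z = 0. Lengths are in m, angles in rad, forces in N, time in s.
With the tool pointing down it reaches from about 0.35 to 0.975 m from the base axis. Payload 4.9 kg.
Tool frame: the origin (TCP) lies at the very end of the fingers, on their centre line; the grasp point (between the pads) lies 19 mm behind it; z points along the fingers, y is the line along which they close (so a half turn about z gives the same grasp; the last joint's range is limited). The gripper opens to 85 mm and grips with 20 to 120 N. Pads are 22 mm wide; open, the fingers measure 114 mm over their backs; the gripper's body (76 mm by 85 mm) begins 54 mm behind the grasp point. The pads swing forward as they close: fully open they stand 13 mm farther back than shut.
Start: joints at [-1.405, 0.053, 1.613, -0, 1.476, -0.119], TCP at [0.176, -0.6, 0.231] pointing down, gripper open.
Joint ranges: [-3.01, 3.01], [-1.01, 2.22], [0.06, 2.58], [-1.02, 4.17], [0.09, 2.62], [-3.14, 3.14]. Speed limits (rad/s): [2.57, 2.57, 3.14, 3.14, 3.14, 3.14].

### API

Orientations are given as a rotation vector (axis times angle).
In Python, from station import ctrl, imaging gives the robot as it stands.
- The arm moves only by the tool play_rows, never from a script. Its argument "series" is a list of rows, each a list of 3 entries, a list of its own where there are three numbers: the opening, from 0 (shut) to 1 (fully open), then the shift along the tool's x, y, z each as a share of 0.05 m, from -1 to 1, then the turn, a rotation vector about the tool's x, y, z each as a share of 8 degrees, from -1 to 1. In form: [[grip, [dx, dy, dz], [ax, ay, az]], ...]. A call has 1 to 8 rows; each row shifts and turns the commanded pose from where the row before left it, along the tool's axes as they then stand; what a row does not reach is not made up. A row lasts 1/8 s, in which the tool goes at most 62.5 mm and 10.7 degrees, less where a joint would pass 70% of its speed; a pose out of reach is approached as far as the arm can. A call with a number of a shift or a turn outside -1 to 1 is refused whole. A call with a gripper value outside its range is refused whole. The fingers move at their own pace and stop on an object; "force" is the grip in N (left out, the last holds). Time passes only in rows, so rows that do not move let the fingers close. It gives the time, the measured TCP pose, the force, the opening and the grip force at its end, in the units of the state.
- ctrl.get_obs(): the state, without advancing time (a new reading comes with each control period).
- imaging.get_image(name): name is "scene" or "top" or "wrist"; returns a dict with "color" (384x512x3 uint8, blue, green, red), "fx", "fy", "cx", "cy" (pixels), "extrinsics" (4x4, takes a point from world to camera coordinates); the wrist camera has in their place "hand_eye" (4x4, takes a point from camera to tool coordinates, whose origin is the TCP and whose axes are the flange's). Camera axes: x right, y down, z forward; pixel columns grow to the right and rows downward; lengths in m; the calibration is good to about 2 mm. A picture is of the moment at which its call begins: read the wrist's pose just before it. There is no depth.
- ctrl.finish_job(): hands the job in; it is judged then, once.
The state is a dict: "t": time; "q": joint angles; "dq": joint speeds; "effort": joint torques, N m; "tool_pos": TCP position; "tool_rot": TCP orientation; "contact_force": force on the tool from outside, world axes, zero at the start; "wrist_torque": the same for the moment, N m; "opening": finger opening in m; "grip_force": force on a finger pad.
Only numpy, scipy, OpenCV 4.12 (cv2) and the standard library are available. Lean on these libraries where they do the work, as an engineer would, in place of code of your own. Each camera call takes 0.05 s, during which the arm holds its last target. There are 200 camera calls.

## Working session

There is one attempt and no reset: what is moved stays moved. The work goes in short steps, Python scripts to look and compute and a tool call to move; the robot and the scene stay as the last step left them, time stands still between calls to the robot, and variables do not carry over. Pictures are saved under pics/ and viewed, at most 12 in all, crops included, and the job is handed in when it is done.

Besides the shell and the picture viewer there is one more tool, called after "Request:" as name([rows], argument=value, ...), one row to a line, values as JSON. play_rows: Moves the arm, as the interface text tells. Shift numbers are shares of 0.05 m and turn numbers shares of 8 degrees, none past 1 either way. Its arguments: {"type":"object","properties":{"series":{"type":"array"},"force":{"type":"number"}},"required":["series"]}

```bash
ls; mkdir -p pics; cat > h.py <<'E'
import numpy as np, cv2
from station import ctrl, imaging
from scipy.spatial.transform import Rotation as R
def cam(n):
    o=ctrl.get_obs(); im=imaging.get_image(n)
    if n=='wrist':
        T=np.eye(4);T[:3,:3]=R.from_rotvec(o['tool_rot']).as_matrix();T[:3,3]=o['tool_pos']
        E=T@np.array(im['hand_eye'])
    else: E=np.linalg.inv(np.array(im['extrinsics']))
    return im,E
def ray(im,E,u,v,z):
    d=E[:3,:3]@np.array([(u-im['cx'])/im['fx'],(v-im['cy'])/im['fy'],1]); c=E[:3,3]
    return c+d*(z-c[2])/d[2]
E
python3 - <<'E'
from h import *
print(ctrl.get_obs())
for n in('scene','top'):
    im,E=cam(n);cv2.imwrite(f'pics/{n}0.png',cv2.resize(im['color'],(800,600),interpolation=cv2.INTER_CUBIC));print(n,im['fx'],im['cx'],im['cy'],E.round(3))
E
```

```text
pics
{'t': 0.0, 'q': array([-1.40503887e+00,  5.33525495e-02,  1.61428668e+00, -4.72042488e-05,
        1.47599689e+00, -1.19003065e-01]), 'dq': array([-0.00017502,  0.00106251, -0.00103939, -0.00113868, -0.00019492,
       -0.00021042]), 'effort': array([-9.43952473e-04, -3.93683982e+01, -3.70180714e+01, -1.64454414e-04,
        6.89217442e-03, -1.57369209e-05]), 'tool_pos': array([ 0.17546251, -0.59921832,  0.23007006]), 'tool_rot': array([-3.10778086e+00, -4.45508311e-01,  1.48721932e-04]), 'contact_force': array([ 0.62341696,  0.40190303, -0.5565839 ]), 'wrist_torque': array([-0.03191495, -0.03895348, -0.07636231]), 'grip_force': 0.0, 'opening': 0.08526786487670562}
scene 435.48404648996825 256.63683496159274 194.6681716876622 [[-0.791  0.383 -0.477  1.159]
 [ 0.612  0.493 -0.619  0.749]
 [-0.002 -0.781 -0.624  0.853]
 [ 0.     0.     0.     1.   ]]
top 377.21243340534886 248.8750664450765 196.29733258810995 [[-2.000e-02 -9.800e-01  1.990e-01  3.600e-01]
 [-1.000e+00  2.000e-02 -5.000e-03  1.000e-02]
 [ 1.000e-03 -1.990e-01 -9.800e-01  1.127e+00]
 [ 0.000e+00  0.000e+00  0.000e+00  1.000e+00]]
```

View pics/scene0.png

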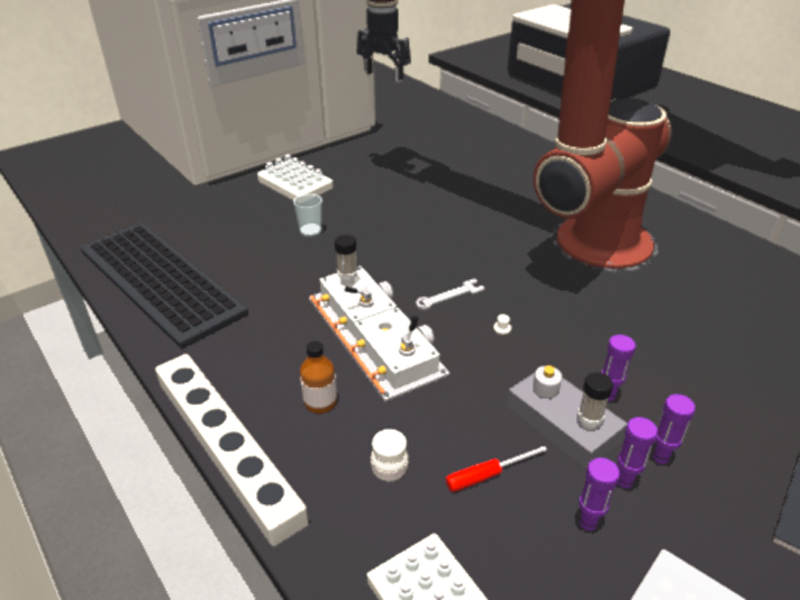

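View pics/top0.png

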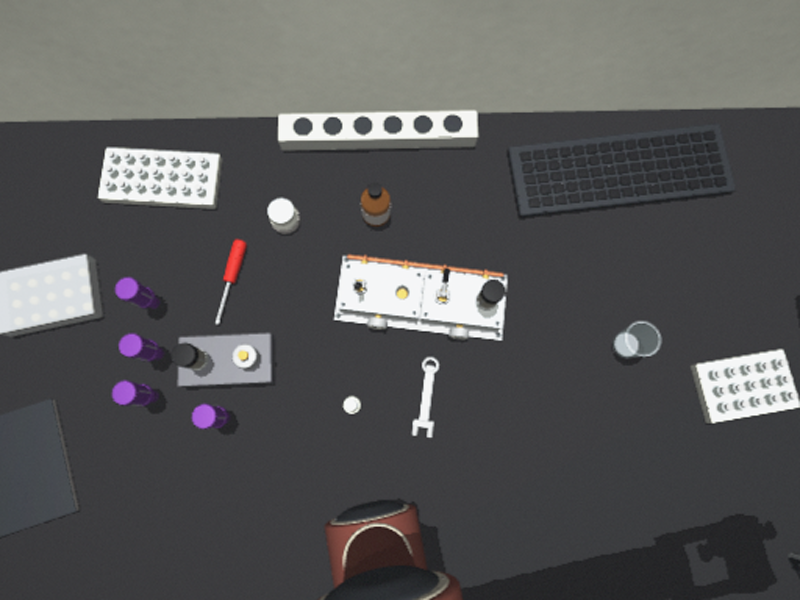

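The scene shows two stations. The one on the left (+y) is the empty one: port (402,293) and lever tip (358,285) in the top view at 800x600. The cartridge in the storage block is at (187,354), with the trap beside it at (245,355) and purple decoys around the block.

```bash
python3 - <<'E'
from h import *
im,E=cam('top'); s=1.5625
for n,u,v,z in [('cap',187,354,.132),('trap',245,355,.089),('port',402,293,.05),('levertip',358,284,.12),('p1',127,289,.11),('p2',130,346,.11),('p3',125,392,.11),('p4',205,416,.11),('stA',344,257,.008),('stB',507,272,.008),('stC',335,321,.008),('bottle',376,190,.13),('fullcap',492,290,.148),
 ('b1',178,337,.04),('b2',270,334,.04),('b3',271,383,.04)]:
    print(n,ray(im,E,u/s,v/s,z).round(4))
w,W=cam('wrist');print(W.round(3),np.array(w['hand_eye']).round(4),w['fx'],w['cx'],w['cy'])
E
```

```text
cap [0.4866 0.3491 0.132 ]
trap [0.4883 0.2612 0.089 ]
port [ 0.6038 -0.02    0.05  ]
levertip [0.6057 0.0588 0.12  ]
p1 [0.6073 0.4683 0.11  ]
p2 [0.5054 0.4562 0.11  ]
p3 [0.4263 0.4594 0.11  ]
p4 [0.3831 0.321  0.11  ]
stA [0.6883 0.0913 0.008 ]
stB [ 0.6513 -0.228   0.008 ]
stC [0.5606 0.1093 0.008 ]
bottle [0.7763 0.0242 0.13  ]
fullcap [ 0.5837 -0.1708  0.148 ]
b1 [0.5305 0.3987 0.04  ]
b2 [0.5327 0.2276 0.04  ]
b3 [0.4418 0.224  0.04  ]
[[ 0.281 -0.919 -0.276  0.245]
 [-0.96  -0.269 -0.08  -0.581]
 [-0.001  0.287 -0.958  0.374]
 [ 0.     0.     0.     1.   ]] [[-2.000e-04 -9.578e-01 -2.875e-01  7.240e-02]
 [ 1.000e+00 -4.000e-04  6.000e-04  1.400e-03]
 [-7.000e-04 -2.875e-01  9.578e-01 -1.433e-01]
 [ 0.000e+00  0.000e+00  0.000e+00  1.000e+00]] 267.90776594708075 248.0999903556579 193.36227240208643
```

Request:
play_rows([
  [1,[0,0,-0.15],[0,0,-1]],
  [1,[0,0,-0.15],[0,0,-1]],
  [1,[0,0,-0.15],[0,0,-1]],
  [1,[0,0,-0.15],[0,0,-1]],
  [1,[0,0,-0.15],[0,0,-1]],
  [1,[0,0,-0.15],[0,0,-1]],
  [1,[0,0,-0.15],[0,0,-1]],
  [1,[0,0,-0.15],[0,0,-1]],
])

```text
t: 1.2
tool_pos: [0.1756, -0.5996, 0.2912]
tool_rot: [-2.396, -2.031, -0.001]
contact_force: [-0.3, 0.6, 0.6]
opening: 0.0855
grip_force: 0.0
```

```bash
cat >> h.py <<'E'
def go(goal,yaw=None,n=None):
    """print total shift (tool axes, units of 0.05 m) after turn, turn in 8deg units about tool z; goal yaw = angle of tool y, deg"""
    o=ctrl.get_obs(); M=R.from_rotvec(o['tool_rot']).as_matrix()
    y0=np.degrees(np.arctan2(M[1,1],M[0,1])); d=0 if yaw is None else yaw-y0
    M2=R.from_euler('z',d,degrees=True).as_matrix()@M
    s=M2.T@(np.array(goal)-o['tool_pos'])/.05
    print('t',round(o['t'],2),'pos',o['tool_pos'].round(4),'yaw',y0.round(2),'tilt',M[:,2].round(4),'| turn',round(-d/8,3),'shift',s.round(3),'F',o['contact_force'].round(1),'op',round(o['opening'],4))
E
python3 -c "
from h import *
go([.55,-.05,.29],-6.6)"
```

```text
t 1.2 pos [ 0.1756 -0.5996  0.2912] yaw -9.42 tilt [-1.e-04  6.e-04 -1.e+00] | turn -0.353 shift [11.781  6.176  0.029] F [-0.3  0.6  0.6] op 0.0855
```

Request:
play_rows([
  [1,[0.8,0.45,0],[0,0,-0.35]],
  [1,[0.8,0.45,0],[0,0,0]],
  [1,[0.8,0.45,0],[0,0,0]],
  [1,[0.8,0.45,0],[0,0,0]],
  [1,[0.8,0.45,0],[0,0,0]],
  [1,[0.8,0.45,0],[0,0,0]],
  [1,[0.8,0.45,0],[0,0,0]],
  [1,[0.8,0.45,0],[0,0,0]],
])

```text
t: 2.2
tool_pos: [0.395, -0.3037, 0.2912]
tool_rot: [2.351, 2.084, 0.0]
contact_force: [0.6, -1.5, -0.1]
opening: 0.0853
grip_force: 0.0
```

Request:
play_rows([
  [1,[0.9,0.44,0],[0,0,0]],
  [1,[0.9,0.44,0],[0,0,0]],
  [1,[0.9,0.44,0],[0,0,0]],
  [1,[0.9,0.44,0],[0,0,0]],
  [1,[0.9,0.44,0],[0,0,0]],
  [1,[0.9,0.44,0],[0,0,0]],
  [1,[0,0,0],[0,0,0]],
  [1,[0,0,0],[0,0,0]],
])

```text
t: 3.2
tool_pos: [0.5576, -0.0529, 0.291]
tool_rot: [-2.35, -2.084, 0.001]
contact_force: [-0.6, -0.2, 0.4]
opening: 0.0855
grip_force: 0.0
```

```bash
python3 - <<'E'
from h import *
go([.487,.349,.25],-6.6)
im,E=cam('wrist'); np.savez('w1.npz',c=im['color'],E=E,fx=im['fx'],fy=im['fy'],cx=im['cx'],cy=im['cy'])
cv2.imwrite('pics/w1.png',cv2.resize(im['color'],(800,600),interpolation=cv2.INTER_CUBIC))
E
```

```text
t 3.2 pos [ 0.5576 -0.0529  0.291 ] yaw -6.87 tilt [-8.e-04 -3.e-04 -1.e+00] | turn -0.033 shift [ 7.823 -2.326  0.818] F [-0.6 -0.2  0.4] op 0.0855
```

View pics/w1.png

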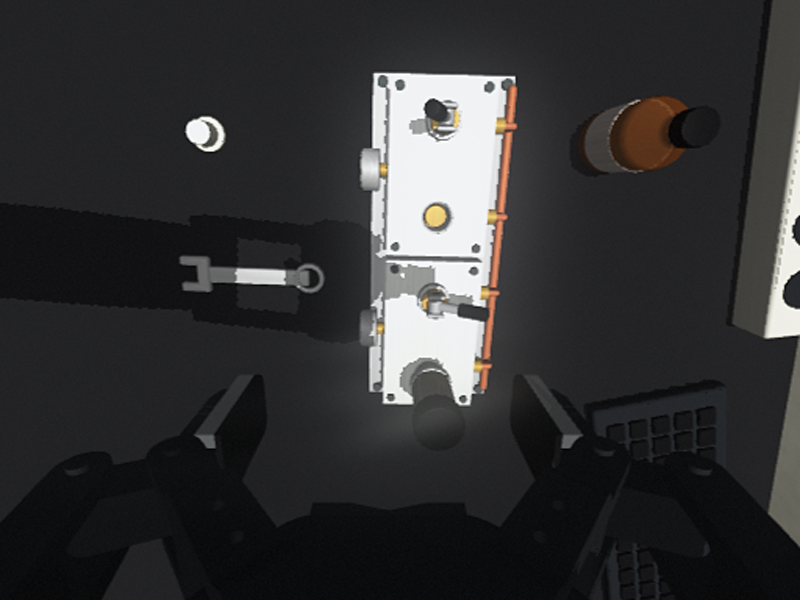

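The wrist view shows the empty port at (436,215), the shut lever's grip at (435,108) with its valve base around (443,120), and the fitted station at the bottom.

```bash
cat > port.py <<'E'
from h import *
def port(im,E,u0,v0,r=22):
    g=cv2.cvtColor(im['color'],cv2.COLOR_BGR2HSV); m=((g[...,2]<150)|(g[...,1]>70)).astype(np.uint8)
    mm=np.zeros_like(m); cv2.circle(mm,(int(u0),int(v0)),r,1,-1); m&=mm
    cs,_=cv2.findContours(m,cv2.RETR_EXTERNAL,cv2.CHAIN_APPROX_NONE); c=max(cs,key=cv2.contourArea)
    el=cv2.fitEllipse(cv2.convexHull(c)); p=ray(im,E,*el[0],.05)
    print('port',np.round(el[0],2),np.round(el[1],1),p.round(4)); return p
E
python3 - <<'E'
from port import *
d=np.load('w1.npz'); im=dict(color=d['c'],**{k:float(d[k]) for k in('fx','fy','cx','cy')});E=d['E']
port(im,E,436/1.5625,215/1.5625,15)
s=1.5625
# block corners at z=.05 top face plate bolts
for n,u,v,z in [('tl',389,82,.05),('tr',512,82,.05),('bl',387,257,.05),('br',480,262,.05),('tip',431,104,.121),('base',444,126,.05)]: print(n,ray(im,E,u/s,v/s,z).round(4))
c=im['color'];cv2.imwrite('pics/w1c.png',np.hstack([cv2.resize(c[50:110,250:315],None,fx=6,fy=6,interpolation=cv2.INTER_NEAREST),cv2.resize(c[110:170,250:315],None,fx=6,fy=6,interpolation=cv2.INTER_NEAREST)]))
E
```

```text
port [279.35 138.52] [17.2 18.3] [ 0.6057 -0.0219  0.05  ]
tl [0.5761 0.0919 0.05  ]
tr [0.6772 0.0797 0.05  ]
bl [ 0.5569 -0.0533  0.05  ]
br [ 0.6424 -0.0684  0.05  ]
tip [0.6011 0.0615 0.121 ]
base [0.6186 0.0528 0.05  ]
```

View pics/w1c.png

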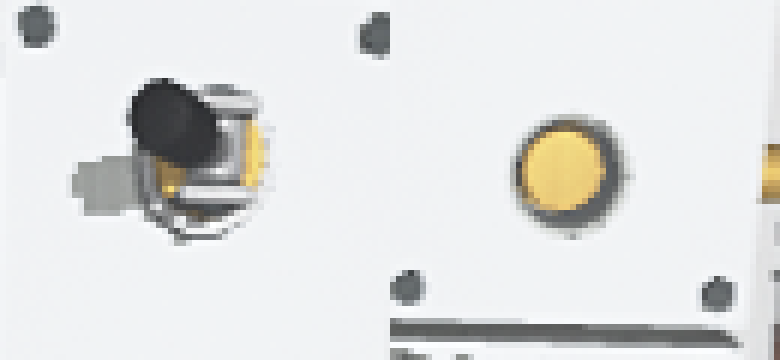

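Request:
play_rows([
  [1,[0.97,-0.29,0.1],[0,0,0]],
  [1,[0.97,-0.29,0.1],[0,0,0]],
  [1,[0.97,-0.29,0.1],[0,0,0]],
  [1,[0.97,-0.29,0.1],[0,0,0]],
  [1,[0.97,-0.29,0.1],[0,0,0]],
  [1,[0.97,-0.29,0.1],[0,0,0]],
  [1,[0.97,-0.29,0.1],[0,0,0]],
  [1,[0.97,-0.29,0.1],[0,0,0]],
])

```text
t: 4.25
tool_pos: [0.4893, 0.3464, 0.2515]
tool_rot: [2.353, 2.081, 0.001]
contact_force: [0.5, 0.3, -0.4]
opening: 0.0854
grip_force: 0.0
```

Request:
play_rows([
  [1,[0,0,0],[0,0,0]],
  [1,[0,0,0],[0,0,0]],
])

```text
t: 4.5
tool_pos: [0.4896, 0.3451, 0.2514]
tool_rot: [2.352, 2.082, -0.0]
contact_force: [-0.8, -0.6, 0.6]
opening: 0.0853
grip_force: 0.0
```

```bash
python3 - <<'E'
from h import *
go([.487,.349,.25],-6.6)
im,E=cam('wrist'); np.savez('w2.npz',c=im['color'],E=E,fx=im['fx'],fy=im['fy'],cx=im['cx'],cy=im['cy'])
p=np.linalg.inv(E)@[.487,.349,.132,1]; print(p[:2]/p[2]*im['fx']+[im['cx'],im['cy']])
cv2.imwrite('pics/w2.png',cv2.resize(im['color'],(800,600),interpolation=cv2.INTER_CUBIC))
E
```

```text
t 4.5 pos [0.4896 0.3451 0.2514] yaw -6.95 tilt [ 3.e-04 -6.e-04 -1.e+00] | turn -0.044 shift [ 0.071 -0.06   0.027] F [-0.8 -0.6  0.6] op 0.0853
[245.16567989 182.9271212 ]
```

View pics/w2.png

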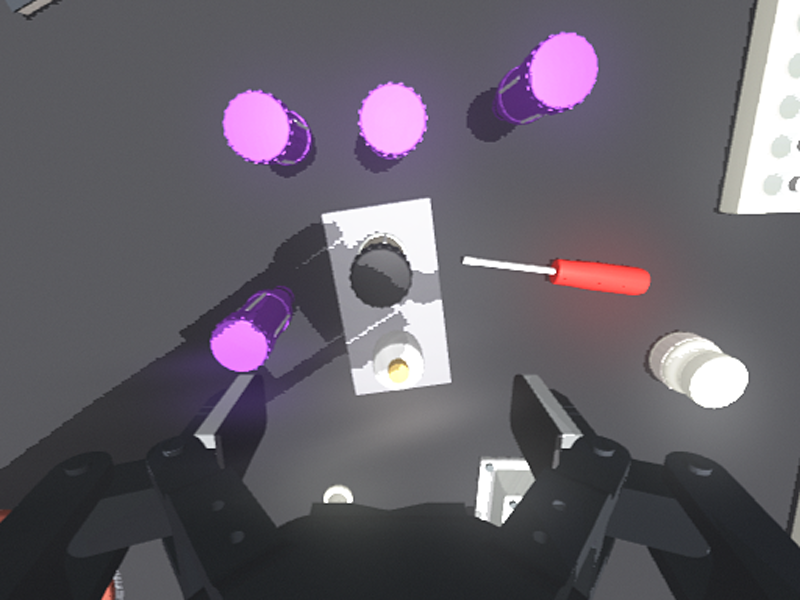

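The cap top is at (381,275), with the decoys clear of the fingers.

```bash
python3 - <<'E'
from h import *
d=np.load('w2.npz'); im=dict(color=d['c'],**{k:float(d[k]) for k in('fx','fy','cx','cy')});E=d['E']
g=cv2.cvtColor(im['color'],cv2.COLOR_BGR2GRAY)
m=(g<90).astype(np.uint8);mm=np.zeros_like(m);cv2.circle(mm,(244,176),23,1,-1);m=cv2.morphologyEx(m&mm,cv2.MORPH_OPEN,np.ones((7,7)))
c=max(cv2.findContours(m,0,1)[0],key=cv2.contourArea);print(cv2.minEnclosingCircle(c),cv2.fitEllipse(c))
p=ray(im,E,381/1.5625,275/1.5625,.132);print(p)
go([p[0],p[1],.105],-6.6)
E
```

```text
((241.0, 180.0), 18.868061065673828) ((239.2951202392578, 183.3650360107422), (21.109458923339844, 36.39668655395508), 119.46421813964844)
[0.48657274 0.35629097 0.132     ]
t 4.55 pos [0.4898 0.3448 0.2516] yaw -7.0 tilt [ 4.e-04 -3.e-04 -1.e+00] | turn -0.05 shift [ 0.221 -0.091  2.931] F [-0.5  0.6  0.5] op 0.0854
```

Request:
play_rows([
  [1,[0.22,-0.09,0.2],[0,0,0]],
  [1,[0,0,0.6],[0,0,0]],
  [1,[0,0,0.6],[0,0,0]],
  [1,[0,0,0.6],[0,0,0]],
  [1,[0,0,0.6],[0,0,0]],
  [1,[0,0,0.4],[0,0,0]],
  [1,[0,0,0.23],[0,0,0]],
  [1,[0,0,0],[0,0,0]],
])

```text
t: 5.55
tool_pos: [0.4858, 0.3575, 0.0892]
tool_rot: [-2.351, -2.084, 0.002]
contact_force: [-0.1, 0.3, 0.1]
opening: 0.0853
grip_force: 0.0
```

Request:
play_rows([
  [0,[0,0,0],[0,0,0]],
  [0,[0,0,0],[0,0,0]],
  [0,[0,0,0],[0,0,0]],
  [0,[0,0,0],[0,0,0]],
  [0,[0,0,0],[0,0,0]],
  [0,[0,0,0],[0,0,0]],
], force=25)

```text
t: 6.3
tool_pos: [0.4866, 0.3582, 0.091]
tool_rot: [2.351, 2.084, 0.002]
contact_force: [-1.2, 0.2, 5.6]
opening: 0.0396
grip_force: 25.6
```

Request:
play_rows([
  [0,[0,0,0],[0,0,0]],
  [0,[0,0,0],[0,0,0]],
  [0,[0,0,-0.2],[0,0,0]],
  [0,[0,0,-0.4],[0,0,0]],
  [0,[0,0,-0.6],[0,0,0]],
  [0,[0,0,-0.6],[0,0,0]],
  [0,[0,0,-0.6],[0,0,0]],
  [0,[0,0,-0.4],[0,0,0]],
], force=45)

```text
t: 7.3
tool_pos: [0.4862, 0.3579, 0.2325]
tool_rot: [2.35, 2.084, 0.003]
contact_force: [0.1, -0.1, -2.0]
opening: 0.0388
grip_force: 46.1
```

```bash
python3 - <<'E'
from h import *
go([.6057,-.0219,.226],-6.9)
im,E=cam('wrist'); cv2.imwrite('pics/w3.png',im['color'])
print(np.linalg.inv(np.r_[np.c_[R.from_rotvec(ctrl.get_obs()['tool_rot']).as_matrix(),ctrl.get_obs()['tool_pos']],[[0,0,0,1]]])@np.array([.4866,.3563,.09,1]))
E
```

```text
t 7.3 pos [0.4862 0.3579 0.2325] yaw -6.88 tilt [ 1.6e-03  9.0e-04 -1.0e+00] | turn 0.002 shift [-7.253  3.285  0.127] F [ 0.1 -0.1 -2. ] op 0.0388
[-0.00272012 -0.00109891  0.14519769  1.        ]
```

View pics/w3.png

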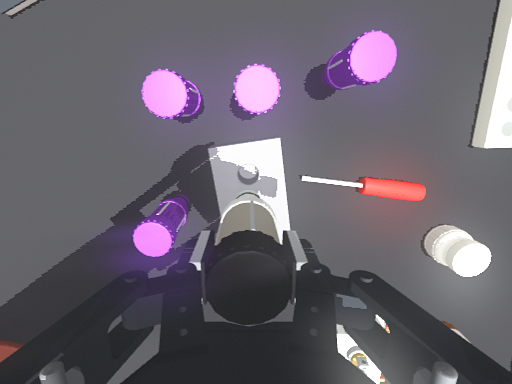

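The cartridge is gripped and clear of the block: its cap is at about (249,279) and the empty hole at (248,172).

```bash
python3 - <<'E'
from h import *
c=cv2.imread('pics/w3.png'); im,_=cam('wrist'); g=cv2.cvtColor(c,cv2.COLOR_BGR2GRAY)
print('col249',g[222:330:2,249]); print('row279',g[279,196:304:2])
o=ctrl.get_obs();T=np.eye(4);T[:3,:3]=R.from_rotvec(o['tool_rot']).as_matrix();T[:3,3]=o['tool_pos']
H=np.array(im['hand_eye'])
for v in(235,279,322): print(v,ray(im,H,249,v,-.041).round(4))
print('hole',(ray(im,T@H,248.5,172,.04)).round(4),'tcp',o['tool_pos'].round(4))
cv2.imwrite('pics/w3c.png',np.hstack([cv2.resize(c[220:330,190:310],None,fx=4,fy=4,interpolation=cv2.INTER_CUBIC)*1,cv2.resize(c[140:215,200:300],(300,440))]).clip(0,127)*2)
E
```

```text
col249 [138 137 137 134  71  51  50  50  50  51  51  53  56  51  52  74  62  57
  57  56  56  54  55  55  53  53  53  51  50  51  47  47  44  45  42  41
  42  40  41  41  41  41  41  40  41  42  40  41  41  39  41  51  65  40]
row279 [50 47 49 71 65 42 49 49 49 49 49 49 49 50 50 49 50 51 50 49 48 51 50 50
 49 49 50 51 49 49 50 51 50 49 49 49 49 50 51 49 49 50 49 49 48 49 46 46
 58 69 47 48 48 49]
235 [ 0.0228 -0.     -0.041 ]
279 [ 0.0015 -0.     -0.041 ]
322 [-0.0217 -0.     -0.041 ]
hole [0.4885 0.3576 0.04  ] tcp [0.4871 0.3584 0.2335]
```

View pics/w3c.png

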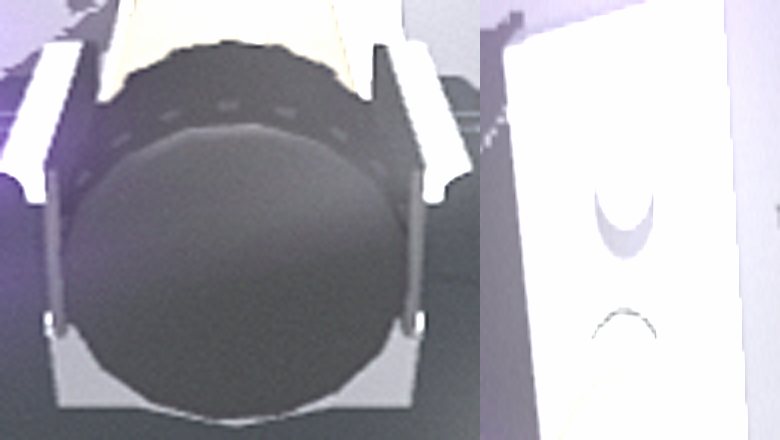

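Request:
play_rows([
  [0,[-0.5,0.22,0],[0,0,0]],
  [0,[-0.95,0.43,0],[0,0,0]],
  [0,[-0.95,0.43,0],[0,0,0]],
  [0,[-0.95,0.43,0],[0,0,0]],
  [0,[-0.95,0.43,0],[0,0,0]],
  [0,[-0.95,0.43,0],[0,0,0]],
  [0,[-0.95,0.43,0],[0,0,0]],
  [0,[-0.7,0.34,0],[0,0,0]],
])

```text
t: 8.4
tool_pos: [0.6, -0.0057, 0.228]
tool_rot: [-2.351, -2.081, 0.003]
contact_force: [-0.7, 1.2, -1.6]
opening: 0.0387
grip_force: 46.1
```

Request:
play_rows([
  [0,[-0.3,0.15,0],[0,0,0]],
  [0,[0,0,0],[0,0,0]],
  [0,[0,0,0],[0,0,0]],
])

```text
t: 8.78
tool_pos: [0.6057, -0.0181, 0.2293]
tool_rot: [-2.349, -2.085, 0.0]
contact_force: [0.4, 0.4, -2.1]
opening: 0.0391
grip_force: 46.1
```

```bash
python3 - <<'E'
from h import *
go([.606,-.0194,.145],-6.9)
E
```

```text
t 8.78 pos [ 0.6057 -0.0181  0.2293] yaw -6.81 tilt [-1.1e-03  8.0e-04 -1.0e+00] | turn 0.011 shift [-0.027  0.011  1.686] F [ 0.4  0.4 -2.1] op 0.0391
```

Request:
play_rows([
  [0,[-0.02,0.01,0.3],[0,0,0]],
  [0,[0,0,0.5],[0,0,0]],
  [0,[0,0,0.5],[0,0,0]],
  [0,[0,0,0.3],[0,0,0]],
  [0,[0,0,0.1],[0,0,0]],
  [0,[0,0,0],[0,0,0]],
  [0,[0,0,0],[0,0,0]],
])

```text
t: 9.65
tool_pos: [0.6074, -0.0205, 0.1462]
tool_rot: [2.349, 2.083, 0.002]
contact_force: [0.3, -0.1, -1.0]
opening: 0.0389
grip_force: 46.1
```

```bash
python3 - <<'E'
from h import *
go([.606,-.0194,.135],-6.9)
im,E=cam('wrist'); c=im['color']; np.savez('w4.npz',c=c,E=E)
s,S=cam('scene'); p=np.linalg.inv(S)@[.606,-.02,.06,1]; u,v=(p[:2]/p[2]*s['fx']+[s['cx'],s['cy']]).astype(int); print(u,v)
a=cv2.resize(c[100:240,180:320],(560,560),interpolation=cv2.INTER_CUBIC); b=cv2.resize(s['color'][v-60:v+40,u-20:u+20],(224,560),interpolation=cv2.INTER_CUBIC)
cv2.imwrite('pics/w4.png',np.hstack([a,b]))
E
```

```text
t 9.65 pos [ 0.6074 -0.0205  0.1462] yaw -6.88 tilt [ 2.2e-03 -4.0e-04 -1.0e+00] | turn 0.003 shift [ 0.018 -0.03   0.223] F [ 0.3 -0.1 -1. ] op 0.0389
245 204
```

View pics/w4.png

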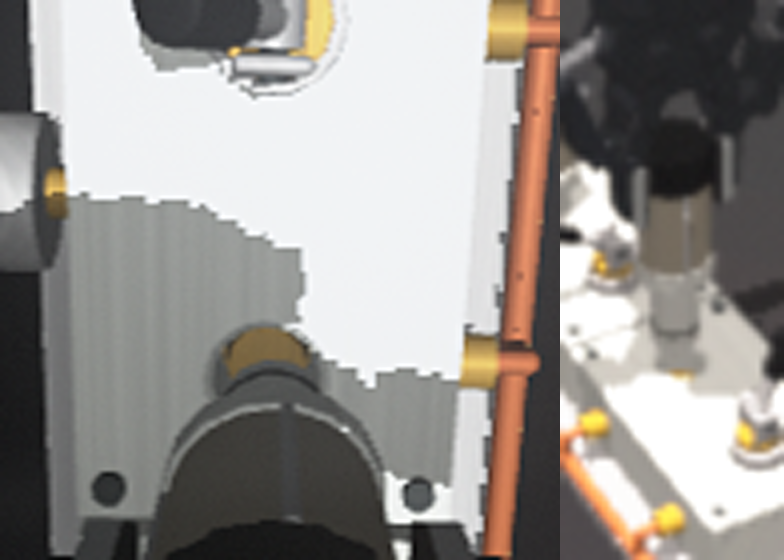

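```bash
python3 - <<'E'
from h import *
E=np.load('w4.npz')['E']; im,_=cam('wrist')
o=ctrl.get_obs(); M=R.from_rotvec(o['tool_rot']).as_matrix()
f=lambda u,v,z:(M.T@(ray(im,E,180+u/4,100+v/4,z)-o['tool_pos'])).round(4)
print('rim top',f(267,323,.05),'L',f(213,372,.05),'R',f(323,370,.05))
print('body shoulder edge z=bottom+.046', f(284,403,o['tool_pos'][2]-.085+.046), 'spigot foot', f(280,372,o['tool_pos'][2]-.085+.0))
E
```

```text
rim top [ 0.0118 -0.0011  0.0958] L [ 0.     -0.0137  0.0958] R [0.0005 0.0119 0.0958]
body shoulder edge z=bottom+.046 [0.0113 0.0021 0.039 ] spigot foot [0.0033 0.0018 0.085 ]
```

The port rim (crop apex 267,323) sits about 2.5 mm in +x and 1 mm in -y (tool axes) from the cartridge axis, so I'll correct by that much and descend.

Request:
play_rows([
  [0,[0.05,-0.02,0.04],[0,0,0]],
  [0,[0,0,0.06],[0,0,0]],
  [0,[0,0,0.06],[0,0,0]],
  [0,[0,0,0.04],[0,0,0]],
  [0,[0,0,0.04],[0,0,0]],
  [0,[0,0,0.04],[0,0,0]],
  [0,[0,0,0],[0,0,0]],
])

```text
t: 10.68
tool_pos: [0.6058, -0.0179, 0.1306]
tool_rot: [-2.351, -2.084, 0.0]
contact_force: [-0.0, -0.8, -3.0]
opening: 0.0387
grip_force: 46.1
```

Request:
play_rows([
  [0,[0,0,0.04],[0,0,0]],
  [0,[0,0,0.04],[0,0,0]],
  [0,[0,0,0],[0,0,0]],
])

```text
t: 11.05
tool_pos: [0.6058, -0.0178, 0.1266]
tool_rot: [-2.351, -2.084, 0.0]
contact_force: [0.9, -0.8, -2.3]
opening: 0.0387
grip_force: 46.1
```

Request:
play_rows([
  [0,[0,0,0.04],[0,0,0]],
  [0,[0,0,0.04],[0,0,0]],
  [0,[0,0,0],[0,0,0]],
])

```text
t: 11.42
tool_pos: [0.6058, -0.0178, 0.1225]
tool_rot: [-2.351, -2.084, 0.0]
contact_force: [0.7, -0.3, -1.2]
opening: 0.039
grip_force: 46.1
```

Request:
play_rows([
  [0,[0,0,0.04],[0,0,0]],
  [0,[0,0,0.04],[0,0,0]],
  [0,[0,0,0],[0,0,0]],
])

```text
t: 11.8
tool_pos: [0.6061, -0.0178, 0.1197]
tool_rot: [2.351, 2.084, 0.0]
contact_force: [-1.2, 1.2, 4.4]
opening: 0.0392
grip_force: 46.8
```

Request:
play_rows([
  [0,[0,0,0.04],[0,0,0]],
  [0,[0,0,0.04],[0,0,0]],
  [0,[0,0,0],[0,0,0]],
])

```text
t: 12.18
tool_pos: [0.6061, -0.0179, 0.1151]
tool_rot: [2.35, 2.084, 0.001]
contact_force: [-1.0, -0.1, 3.9]
opening: 0.039
grip_force: 46.8
```

Request:
play_rows([
  [0,[0,0,0.015],[0,0,0]],
  [0,[0,0,0],[0,0,0]],
])

```text
t: 12.42
tool_pos: [0.606, -0.0178, 0.1142]
tool_rot: [2.351, 2.084, 0.001]
contact_force: [-1.7, -0.3, 5.5]
opening: 0.039
grip_force: 46.7
```

Request:
play_rows([
  [0,[0,0,0.01],[0,0,0]],
  [0,[0,0,0],[0,0,0]],
])

```text
t: 12.68
tool_pos: [0.6061, -0.0178, 0.1137]
tool_rot: [2.35, 2.084, 0.001]
contact_force: [-0.7, -0.6, 4.0]
opening: 0.0386
grip_force: 46.7
```

Request:
play_rows([
  [0,[0,0,0.01],[0,0,0]],
  [0,[0,0,0],[0,0,0]],
])

```text
t: 12.92
tool_pos: [0.606, -0.0179, 0.1131]
tool_rot: [2.351, 2.084, 0.0]
contact_force: [-0.3, 0.2, 3.2]
opening: 0.039
grip_force: 46.7
```

Request:
play_rows([
  [0,[0,0,0.01],[0,0,0]],
  [0,[0,0,0],[0,0,0]],
])

```text
t: 13.18
tool_pos: [0.606, -0.0179, 0.1126]
tool_rot: [2.351, 2.084, 0.0]
contact_force: [-0.7, 0.6, 4.9]
opening: 0.0388
grip_force: 46.7
```

Request:
play_rows([
  [0,[0,0,0.01],[0,0,0]],
  [0,[0,0,0],[0,0,0]],
])

```text
t: 13.42
tool_pos: [0.606, -0.0179, 0.1124]
tool_rot: [2.351, 2.084, 0.0]
contact_force: [-0.9, -0.4, 4.5]
opening: 0.0389
grip_force: 46.7
```

Request:
play_rows([
  [0,[0,0,0.006],[0,0,0]],
  [0,[0,0,0],[0,0,0]],
])

```text
t: 13.68
tool_pos: [0.606, -0.0178, 0.1124]
tool_rot: [2.351, 2.084, 0.0]
contact_force: [-1.3, 0.4, 6.2]
opening: 0.0392
grip_force: 46.9
```

Request:
play_rows([
  [0,[0,0,0.006],[0,0,0]],
  [0,[0,0,0],[0,0,0]],
])

```text
t: 13.92
tool_pos: [0.6061, -0.0178, 0.1123]
tool_rot: [2.351, 2.084, 0.0]
contact_force: [-2.1, 0.7, 8.0]
opening: 0.039
grip_force: 47.1
```

Request:
play_rows([
  [0,[0,0,0.006],[0,0,0]],
  [0,[0,0,0],[0,0,0]],
])

```text
t: 14.18
tool_pos: [0.6061, -0.0179, 0.1123]
tool_rot: [2.351, 2.084, 0.0]
contact_force: [-2.3, 0.4, 8.9]
opening: 0.039
grip_force: 47.2
```

Request:
play_rows([
  [0,[0,0,0.008],[0,0,0]],
  [0,[0,0,0],[0,0,0]],
  [0,[0,0,0],[0,0,0]],
  [0,[0,0,0],[0,0,0]],
])

```text
t: 14.68
tool_pos: [0.6061, -0.0179, 0.1122]
tool_rot: [2.351, 2.084, 0.0]
contact_force: [-2.6, 0.1, 10.1]
opening: 0.0388
grip_force: 47.4
```

Request:
play_rows([
  [1,[0,0,0],[0,0,0]],
  [1,[0,0,0],[0,0,0]],
  [1,[0,0,0],[0,0,0]],
  [1,[0,0,0],[0,0,0]],
  [1,[0,0,0],[0,0,0]],
  [1,[0,0,-0.2],[0,0,0]],
  [1,[0,0,-0.6],[0,0,0]],
  [1,[0,0,-0.6],[0,0,0]],
])

```text
t: 15.68
tool_pos: [0.6059, -0.0178, 0.1821]
tool_rot: [2.351, 2.084, 0.0]
contact_force: [-0.2, -0.0, -0.1]
opening: 0.0856
grip_force: 0.0
```

Request:
play_rows([
  [0,[-0.2,0,-0.4],[0,0,0]],
  [0,[-0.4,0,0],[0,0,0]],
  [0,[0,0,0],[0,0,0]],
  [0,[0,0,0],[0,0,0]],
  [0,[0,0,0],[0,0,0]],
])

```text
t: 16.3
tool_pos: [0.6017, -0.0474, 0.1995]
tool_rot: [-2.349, -2.083, 0.002]
contact_force: [0.3, -0.4, -0.0]
opening: 0.0002
grip_force: 0.0
```

```bash
python3 - <<'E'
from h import *
go([.606,-.0194,.145],-6.9)
im,E=cam('wrist'); c=im['color']; np.savez('w5.npz',c=c,E=E)
s=1.5625
cv2.imwrite('pics/w5.png',cv2.resize(c[60:340,120:400],(600,600),interpolation=cv2.INTER_CUBIC))
E
```

```text
t 16.3 pos [ 0.6017 -0.0474  0.1995] yaw -6.88 tilt [-2.e-03  6.e-04 -1.e+00] | turn 0.003 shift [0.565 0.02  1.089] F [ 0.3 -0.4 -0. ] op 0.0002
```

View pics/w5.png

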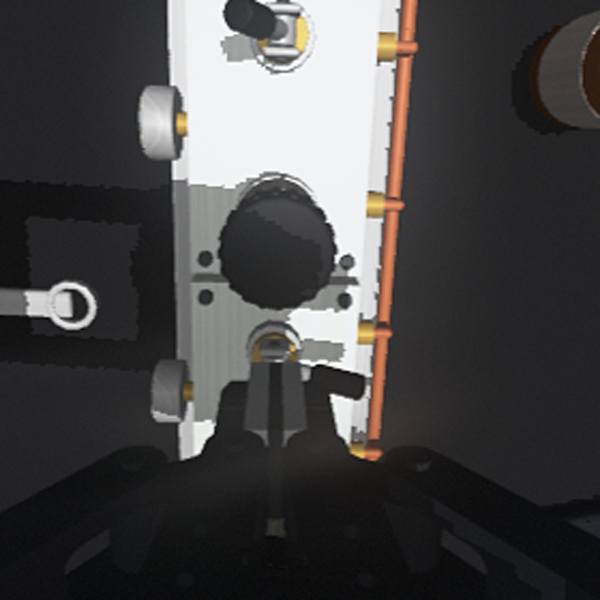

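The cartridge stands upright in the port (cap at about (277,250)). The lever grip is at (250,18), near the edge of the view, so I'll move for a better look at the valve.

Request:
play_rows([
  [0,[0.2,-0.2,0],[0,0,0]],
  [0,[0.37,-0.34,0],[0,0,0]],
  [0,[0.3,-0.2,0],[0,0,0]],
  [0,[0,0,0],[0,0,0]],
  [0,[0,0,0],[0,0,0]],
])

```text
t: 16.98
tool_pos: [0.5708, 0.0002, 0.201]
tool_rot: [2.35, 2.084, 0.0]
contact_force: [0.3, 0.7, 0.4]
opening: 0.0
grip_force: 0.0
```

```bash
python3 - <<'E'
from h import *
go([.57,.0,.2],-6.9)
im,E=cam('wrist'); c=im['color']; np.savez('w6.npz',c=c,E=E)
p=np.linalg.inv(E)@[.612,.057,.08,1]; u,v=(p[:2]/p[2]*im['fx']+[im['cx'],im['cy']]).astype(int); print(u,v)
print(u-60,v-50)
cv2.imwrite('pics/w6.png',cv2.resize(c[v-50:v+50,u-60:u+60],(720,600),interpolation=cv2.INTER_CUBIC))
E
```

```text
t 16.98 pos [5.708e-01 2.000e-04 2.010e-01] yaw -6.85 tilt [ 7.e-04 -4.e-04 -1.e+00] | turn 0.007 shift [-0.006 -0.016  0.021] F [0.3 0.7 0.4] op 0.0
283 123
223 73
```

View pics/w6.png

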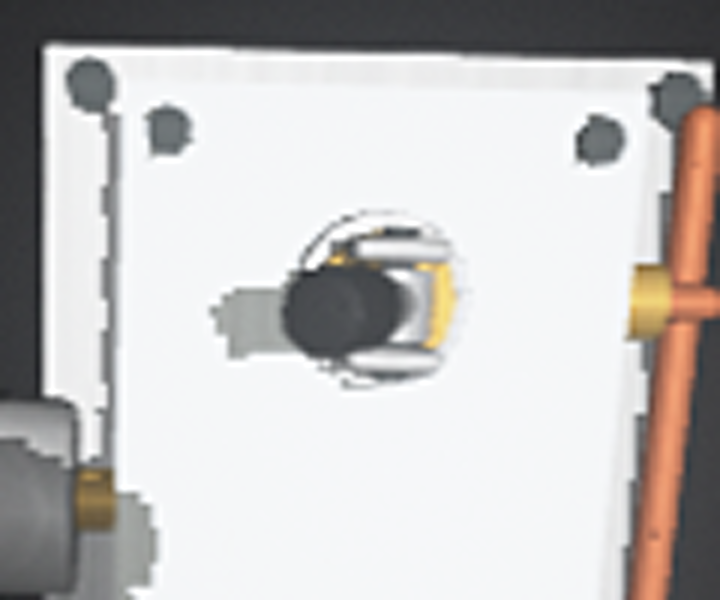

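The valve's base ring is centred at crop (382,299), the grip's end face at (326,310), and the clevis is nearly aligned with the image's x axis.

```bash
python3 - <<'E'
from h import *
E=np.load('w6.npz')['E']; im,_=cam('wrist')
f=lambda u,v,z:ray(im,E,223+u/6,73+v/6,z)
b=f(382,299,.05); t=f(326,310,.121)
print('base',b,'tip',t,'dir',np.degrees(np.arctan2(*(b-t)[1::-1])), np.linalg.norm((b-t)[:2]))
for z in(.076,.086): print(np.degrees(np.arctan2(*(f(445,246,z)-f(352,249,z))[1::-1])),np.degrees(np.arctan2(*(f(442,354,z)-f(350,361,z))[1::-1])))
E
```

```text
base [0.61894858 0.0561368  0.05      ] tip [0.60163421 0.05937651 0.121     ] dir -10.598127726512773 0.017614854878184483
-5.088072067716444 -2.6054912318926142
-5.088072067716401 -2.605491231892637
```

```bash
python3 -c "
from h import *
go([.563,.063,.105])"
```

```text
t 17.07 pos [ 5.710e-01 -3.000e-04  2.009e-01] yaw -6.9 tilt [ 4.e-04 -2.e-04 -1.e+00] | turn 0.0 shift [ 1.238 -0.312  1.918] F [0.2 0.4 0.1] op 0.0001
```

Request:
play_rows([
  [0,[0.4,-0.1,0],[0,0,0]],
  [0,[0.5,-0.13,0],[0,0,0]],
  [0,[0.34,-0.08,0],[0,0,0]],
  [0,[0,0,0.4],[0,0,0]],
  [0,[0,0,0.6],[0,0,0]],
  [0,[0,0,0.6],[0,0,0]],
  [0,[0,0,0.32],[0,0,0]],
  [0,[0,0,0],[0,0,0]],
])

```text
t: 18.08
tool_pos: [0.5615, 0.0631, 0.1026]
tool_rot: [-2.349, -2.082, 0.005]
contact_force: [0.1, -0.9, 0.2]
opening: 0.0
grip_force: 0.0
```

Request:
play_rows([
  [0,[0,0.05,0],[0,0,0]],
  [0,[0,0.05,0],[0,0,0]],
  [0,[0,0.05,0],[0,0,0]],
  [0,[0,0.05,0],[0,0,0]],
  [0,[0,0.05,0],[0,0,0]],
  [0,[0,0.05,0],[0,0,0]],
])

```text
t: 18.82
tool_pos: [0.5778, 0.0616, 0.1047]
tool_rot: [-2.351, -2.084, 0.0]
contact_force: [0.1, -0.2, 0.3]
opening: 0.0002
grip_force: 0.0
```

Request:
play_rows([
  [0,[0,0.05,0],[0,0,0]],
  [0,[0,0.05,0],[0,0,0]],
  [0,[0,0.05,0],[0,0,0]],
])

```text
t: 19.2
tool_pos: [0.5832, 0.061, 0.1044]
tool_rot: [-2.347, -2.081, 0.007]
contact_force: [-10.4, 0.7, 7.5]
opening: -0.0
grip_force: 5.3
```

Request:
play_rows([
  [0,[0,0.03,0],[0,0,0]],
  [0,[0,0.03,0],[0,0,0]],
])

```text
t: 19.45
tool_pos: [0.5864, 0.0607, 0.1051]
tool_rot: [-2.348, -2.082, 0.006]
contact_force: [-8.9, -1.1, 6.9]
opening: 0.0001
grip_force: 4.6
```

Request:
play_rows([
  [0,[0,0.03,0],[0,0,0]],
  [0,[0,0.03,0],[0,0,0]],
])

```text
t: 19.7
tool_pos: [0.5896, 0.0602, 0.1051]
tool_rot: [-2.348, -2.082, 0.005]
contact_force: [-8.3, 0.3, 5.8]
opening: -0.0001
grip_force: 4.1
```

Force is falling; continue.

Request:
play_rows([
  [0,[0,0.04,0],[0,0,0]],
  [0,[0,0.04,0],[0,0,0]],
  [0,[0,0.04,0],[0,0,0]],
])

```text
t: 20.08
tool_pos: [0.5958, 0.0595, 0.105]
tool_rot: [-2.349, -2.083, 0.004]
contact_force: [-5.9, -0.4, 4.6]
opening: 0.0002
grip_force: 3.4
```

Request:
play_rows([
  [0,[0,0.04,0],[0,0,0]],
  [0,[0,0.04,0],[0,0,0]],
  [0,[0,0.04,0],[0,0,0]],
])

```text
t: 20.45
tool_pos: [0.6021, 0.0586, 0.1051]
tool_rot: [-2.349, -2.083, 0.004]
contact_force: [-5.8, 0.0, 4.2]
opening: -0.0002
grip_force: 3.1
```

Request:
play_rows([
  [0,[0,0.04,0],[0,0,0]],
  [0,[0,0.04,0],[0,0,0]],
  [0,[0,0.04,0],[0,0,0]],
])

```text
t: 20.82
tool_pos: [0.6083, 0.0578, 0.1048]
tool_rot: [-2.35, -2.083, 0.003]
contact_force: [-4.7, -1.2, 2.4]
opening: -0.0002
grip_force: 2.6
```

Request:
play_rows([
  [0,[0,0.04,0],[0,0,0]],
  [0,[0,0.04,0],[0,0,0]],
  [0,[0,0.04,0],[0,0,0]],
])

```text
t: 21.2
tool_pos: [0.6147, 0.057, 0.1041]
tool_rot: [-2.35, -2.084, 0.001]
contact_force: [-3.4, -0.1, -0.4]
opening: 0.0003
grip_force: 1.2
```

Request:
play_rows([
  [0,[0,0.04,0],[0,0,0]],
  [0,[0,0.04,0],[0,0,0]],
  [0,[0,0.04,0],[0,0,0]],
])

```text
t: 21.58
tool_pos: [0.6218, 0.0565, 0.1052]
tool_rot: [2.35, 2.083, 0.003]
contact_force: [-1.0, -0.2, 0.5]
opening: 0.0002
grip_force: 0.0
```

Request:
play_rows([
  [0,[0,0.04,0],[0,0,0]],
  [0,[0,0.02,0],[0,0,0]],
  [0,[0,-0.3,0],[0,0,0]],
  [0,[0,-0.6,0],[0,0,0]],
  [0,[0,-0.3,-0.3],[0,0,0]],
  [0,[0,0,-0.7],[0,0,0]],
  [0,[-0.4,0,-0.7],[0,0,0]],
  [0,[-0.4,0,-0.2],[0,0,0]],
])

```text
t: 22.58
tool_pos: [0.56, 0.0231, 0.2026]
tool_rot: [2.347, 2.083, 0.005]
contact_force: [0.6, 0.1, 0.8]
opening: 0.0001
grip_force: 0.0
```

Request:
play_rows([
  [0,[-0.4,0,0],[0,0,0]],
  [0,[0,0,0],[0,0,0]],
  [0,[0,0,0],[0,0,0]],
])

```text
t: 22.95
tool_pos: [0.5562, 0.0038, 0.1978]
tool_rot: [-2.349, -2.082, 0.003]
contact_force: [0.5, -0.1, -0.6]
opening: 0.0
grip_force: 0.0
```

```bash
python3 - <<'E'
from h import *
go([.57,.0,.2],-6.9)
im,E=cam('wrist'); c=im['color']
cv2.imwrite('pics/w7.png',cv2.resize(c,(640,480)))
E
```

```text
t 22.95 pos [0.5562 0.0038 0.1978] yaw -6.91 tilt [-3.e-03  8.e-04 -1.e+00] | turn -0.002 shift [-0.042  0.283 -0.044] F [ 0.5 -0.1 -0.6] op 0.0
```

View pics/w7.png

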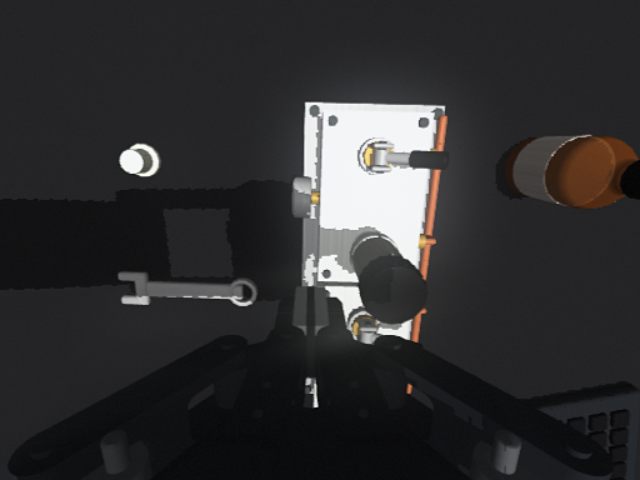

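The lever now lies over to the open side (grip at (428,160)), the cartridge is seated and the robot is clear, so I'm handing in.

```bash
python3 -c "
from station import ctrl
print(ctrl.finish_job())"
```

```text
the job is handed in; nothing more can be done
None
```

I handed the job in at about 23 s: the cartridge is seated on its stop at about 12 N of pressing, that port's valve is flipped open, and the arm is clear; the hand-in returned no verdict.

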